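Make up the throwing and trimming kits for a pottery class

ROBOT

A 7-joint arm with a two-finger parallel gripper is mounted at the origin on the work surface. World frame = base frame: x ahead of the robot, y to its left, z up, the work surface at z = 0. Lengths are in m, angles in degrees, forces in N, time in s.
With the tool pointing down it reaches from about 0.425 to 0.8 m from the base axis. Payload 8.3 kg.
Tool frame: the origin (TCP) lies at the very end of the fingers, on their centre line; the grasp point (between the pads) lies 19 mm behind it; z points along the fingers, y is the line along which they close (so a half turn about z gives the same grasp; the last joint's range is limited). The gripper opens to 85 mm and grips with 20 to 120 N. Pads are 22 mm wide; open, the fingers measure 114 mm over their backs; the gripper's body (76 mm by 85 mm) begins 54 mm behind the grasp point. The pads swing forward as they close: fully open they stand 13 mm farther back than shut.
Start: joints at [59.937, 21.967, 0.94, 78.501, -0.361, 79.538, -2.664], TCP at [0.279, -0.559, 0.231] pointing down, gripper open.
Joint ranges: [-169.22, 169.22], [-14.56, 117.87], [-87.37, 89.26], [10.42, 133.3], [-82.24, 262.24], [0.94, 117.77], [-172.7, 172.7]. Speed limits (degrees/s): [136.94, 136.94, 172.46, 172.46, 180, 180, 180].

INTERFACE

Orientations are given as [roll, pitch, yaw] about the fixed x, y, z axes, in that order (R = Rz(yaw) Ry(pitch) Rx(roll)).
In Python, from rig import r, cams gives the robot as it stands.
- The arm moves only by the shell command python3 -m pendant 'ROWS' [FORCE]. ROWS is JSON, a list of rows, each a list of 7 numbers: the shift along the tool's x, y, z in cm, then the turn, a rotation vector about the tool's x, y, z in units of 6 degrees (1.0 is 6 degrees), then the opening, from 0 (shut) to 1 (fully open). In form: [[dx, dy, dz, ax, ay, az, gripper], ...]. A call has 1 to 12 rows; each row is the pose to reach, as a shift and turn from the pose commanded when the call began, along the tool's axes at that moment; what a row does not reach only later rows make up. A row lasts 1/10 s, in which the tool goes at most 50 mm and 8.59 degrees, less where a joint would pass 70% of its speed; a pose out of reach is approached as far as the arm can. A call with a gripper value outside its range is refused whole. The fingers move at their own pace and stop on an object; FORCE is the grip in N (left out, the last holds). Time passes only in rows, so rows that repeat a pose let the fingers close. It gives the time, the measured TCP pose, the force, the opening and the grip force at its end, in the units of the state.
- r.read_state(): the state, without advancing time (a new reading comes with each control period).
- cams.grab_frame(name): name is "side" or "top" or "wrist"; returns a dict with "pixels" (384x512x3 uint8, red, green, blue), "range_z" (384x512 float32, m along the optical axis (not along the pixel's ray), 0 where there is no reading), "camera_matrix" (3x3 intrinsics, pixels), "R" (3x3) and "t" (3): a world point X has camera coordinates R X + t; the wrist camera has in their place "mount" (4x4, takes a point from camera to tool coordinates, whose origin is the TCP and whose axes are the flange's). Camera axes: x right, y down, z forward; pixel columns grow to the right and rows downward; lengths in m; the calibration is good to about 2 mm. A picture is of the moment at which its call begins: read the wrist's pose just before it.
- r.sign_off(): hands the job in; it is judged then, once.
The state is a dict: "t": time; "qpos": joint angles; "joint_vel": joint speeds; "tau": joint torques, N m; "tool_pos": TCP position; "orientation": TCP orientation; "ft_force": force on the tool from outside, world axes, zero at the start; "ft_torque": the same for the moment, N m; "grip_width": finger opening in m; "gripper_force": force on a finger pad.
Only numpy, scipy, OpenCV 4.12 (cv2) and the standard library are available. Lean on these libraries where they do the work, as an engineer would, in place of code of your own. Each camera call takes 0.05 s, during which the arm holds its last target. There are 200 camera calls.

TASK

Make up the two kits for tonight's pottery class: put the water cup and the oval wooden rib into the board with two wells (cup in the square well, rib in the oblong one), and the loop tool, the waisted turning chuck and the clay stamp into the board with three wells (tool in the long well, chuck in the large square one, stamp in the small square one). Everything must end flat on the floor of its own well, clear of the rims and let go: cup, chuck and stamp standing upright as they stand now, rib and tool lying flat. Set the pottery down without dropping it, and do not shift the freshly glazed vase and bowl that are drying among the stock.

Things in the scene. Friction and masses are not known exactly. Their poses are not given: they have to be found in the camera images.
- throwing_board: Throwing-kit board: the pale wooden board with TWO wells, 124 (x) by 178 (y) mm, 12 mm high, fixed to the table. Origin at the centre of its underside, z up. Wells are 6 mm deep, their floor 6 mm above the table. Oblong rib well 108 (x) by 70 (y) mm centred at x 0, y +46 mm in the board's frame; square cup well 84 by 84 mm centred at x 0, y -39 mm.
- trimming_board: Trimming-kit board: the pale wooden board with THREE wells, 180 (x) by 160 (y) mm, 12 mm high, fixed to the table. Origin at the centre of its underside, z up. Wells are 6 mm deep, their floor 6 mm above the table. Long narrow tool well 164 (x) by 46 (y) mm centred at x 0, y +49 mm in the board's frame; large square chuck well 90 by 90 mm centred at x -37, y -27 mm; small square stamp well 66 by 66 mm centred at x +49, y -27 mm.
- cup: Water cup: white straight-sided open cup without handle, 60 mm across from 12 mm up to the rim (56 mm at the foot), 65 mm tall, wall 4 mm, about 140 g. Stands upright; origin at the centre of its underside, z up along its axis.
- rib: Throwing rib: flat pale wooden oval with straight sides and round ends, 84 mm long (its x), 46 mm wide (its y), 14 mm thick, a small dark spot near one end, about 50 g. Lies flat; origin at the centre of its underside.
- loop_tool: Double-ended loop tool: dark wooden handle 80 mm long (its x), 22 mm wide and 22 mm high with a brass band near each end, and a flat steel wire loop 20 mm wide at each end; 140 mm long overall, symmetrical, about 60 g. Lies flat along its x; origin at the centre of the handle's underside. Either end may point either way.
- chuck: Turning chuck: low waisted terracotta tube, open at top and bottom, 66 mm across at the foot (lowest 10 mm) and at the rim (uppermost 10 mm, from 40 to 50 mm up), 54 mm at the waist halfway up, 50 mm tall, wall 7 mm, about 150 g. Stands upright; origin at the centre of its underside, z up along its axis.
- stamp: Clay stamp: solid terracotta, round foot 42 mm across and 14 mm high with a stem 26 mm across above it (from 22 mm to 52 mm up), 55 mm tall, about 70 g. Stands on its foot; origin at the centre of its underside, z up along its axis.
- vase: Freshly glazed little white bottle vase left to dry, 54 mm across at the belly, narrow neck, 74 mm tall, loose, about 150 g. Not to be moved. Origin at the centre of its underside.
- bowl: Freshly glazed small white bowl left to dry, 72 mm across the rim, 40 mm tall, loose, about 120 g. Not to be moved. Origin at the centre of its underside.
Not all that is in view belongs to the job. What is shaped like the chuck but black or green is not meant.

How it is judged:
By the outcome, as a careful person would: the job done as asked, in the order asked, and still so for the second after the job is handed in, with the robot touching nothing.
It also fails if it takes over 136 s, if anything falls off the work surface, if the arm or the gripper's body presses on something with over 40 N, if the wrist force passes 120 N, or if a joint passes its speed limit or range.

## Working session

There is one attempt and no reset: what is moved stays moved. The work goes in short steps, Python scripts to look and compute and a shell command to move; the robot and the scene stay as the last step left them, time stands still between calls to the robot, and variables do not carry over. Pictures are saved under pics/ and viewed, at most 14 in all, crops included, and the job is handed in when it is done.

```bash
ls; mkdir -p pics; python3 - <<'E'
from rig import r,cams
import cv2,numpy as np
s=r.read_state();print(s['t'],s['tool_pos'],s['orientation'],s['grip_width'],s['ft_force'])
for n in ['top','side']:
    f=cams.grab_frame(n);cv2.imwrite(f'pics/{n}0.png',f['pixels'][:,:,::-1]);np.savez(f'{n}0.npz',**f)
    print(n,f['camera_matrix'].tolist(),np.round(f['R'],3).tolist(),f['t'])
E
```

```text
pics
0.0 [ 0.27828751 -0.55906294  0.23027052] [-1.79887809e+02  1.89074319e-03  2.64648205e+01] 0.08567902439242961 [0.37470133 0.06499823 0.76375492]
top [[346.75619414398096, 0.0, 258.32935773034836], [0.0, 346.75619414398096, 192.06636011131496], [0.0, 0.0, 1.0]] [[0.01, -1.0, -0.02], [-0.982, -0.006, -0.187], [0.186, 0.022, -0.982]] [-0.01488793  0.60675675  0.71268243]
side [[382.3495987867933, 0.0, 255.4624703718273], [0.0, 382.3495987867933, 196.09973168406722], [0.0, 0.0, 1.0]] [[-0.97, -0.244, 0.0], [-0.138, 0.55, -0.824], [0.201, -0.799, -0.567]] [0.58180537 0.14512468 0.86501695]
```

View pics/top0.png

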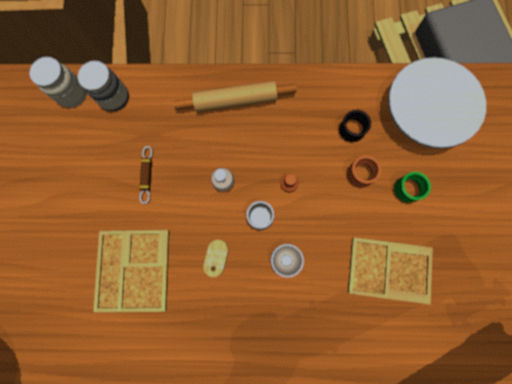

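View pics/side0.png

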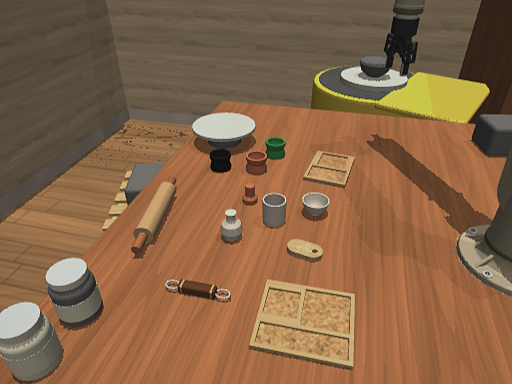

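The top view shows everything in reach.
- **Cup:** the candidates are the white things at (260,215), (287,260) and (222,180). (260,215) is straight-sided, so it is the cup. The bowl is (287,260) and the vase is (222,180).
- **Chuck:** the candidates are (365,170) terracotta, (354,125) black and (414,187) green. I choose the terracotta one.
- **The rest:** stamp (290,183), rib (215,258), tool (146,175). The two-well board is at (391,270) and the three-well board at (132,271).

```bash
cat > h.py <<'E'
import numpy as np,cv2
def world(f,R=None,t=None):
    "per-pixel world points from range"
    K=f['camera_matrix'];R=f['R'] if R is None else R;t=f['t'] if t is None else t
    v,u=np.mgrid[:384,:512];z=f['range_z']
    c=np.dstack([(u-K[0,2])/K[0,0]*z,(v-K[1,2])/K[1,1]*z,z])
    return (c-t)@R
def plane(f,uv,h,R=None,t=None):
    "pixels -> world points on plane z=h"
    K=f['camera_matrix'];R=f['R'] if R is None else R;t=f['t'] if t is None else t
    uv=np.asarray(uv,float).reshape(-1,2)
    d=np.c_[(uv-[K[0,2],K[1,2]])/[K[0,0],K[1,1]],np.ones(len(uv))]@R
    o=-R.T@t
    return (o+d*((h-o[2])/d[:,2])[:,None])[:,:2]
E
python3 - <<'E'
import numpy as np,cv2
from h import *
f=dict(np.load('top0.npz'));W=world(f);Z=W[...,2]
print('table z',np.median(Z[330:370,100:300]))
def reg(n,u,v,rad,lo,hi,h,circ=True):
    m=np.zeros(Z.shape,np.uint8);cv2.circle(m,(u,v),rad,1,-1)
    m&=((Z>lo)&(Z<hi)&(f['range_z']>0)).astype(np.uint8)
    vv,uu=np.nonzero(m);p=plane(f,np.c_[uu,vv],h).astype(np.float32)
    if circ: c,rr=cv2.minEnclosingCircle(p);print(n,len(p),'circ',np.round(c,4),round(rr*2,4),'mean',p.mean(0).round(4),'zmax',Z[vv,uu].max().round(4))
    else:
        b=cv2.minAreaRect(p*1000);print(n,len(p),np.round(b[0],1),np.round(b[1],1),round(b[2],1),cv2.boxPoints(b).round(0).tolist(),'z',np.median(Z[vv,uu]).round(4))
reg('cup',260,213,24,.055,.08,.065)
reg('chuck',365,168,24,.043,.06,.05)
reg('stamp',290,181,16,.045,.07,.055)
reg('vase',222,178,16,.06,.09,.074); reg('vasebelly',222,178,16,.02,.09,.03)
reg('bowl',287,260,22,.034,.05,.04)
reg('black',354,125,22,.043,.06,.05);reg('green',414,187,22,.043,.06,.05)
reg('rib',215,258,26,.008,.02,.014,False)
reg('tool',146,175,32,.012,.03,.022,False)
for n,u,v in(('throw',391,270),('trim',132,271)):
    reg(n,u,v,60,.0085,.016,.012,False)
c=cv2.resize(f['pixels'][105:325,85:445,::-1],None,fx=2.2,fy=2.2,interpolation=cv2.INTER_CUBIC);cv2.imwrite('pics/crop.png',c)
E
```

```text
table z -0.0004751708817861578
cup 163 circ [ 0.5553 -0.0147] 0.0597 mean [ 0.5555 -0.0143] zmax 0.0676
chuck 275 circ [ 0.6613 -0.2517] 0.0671 mean [ 0.6614 -0.2523] zmax 0.0535
stamp 105 circ [ 0.6358 -0.0811] 0.0264 mean [ 0.6355 -0.0812] zmax 0.0561
vase 109 circ [0.6413 0.0744] 0.0263 mean [0.6415 0.0745] zmax 0.0762
vasebelly 410 circ [0.641  0.0743] 0.055 mean [0.6406 0.074 ] zmax 0.0762
bowl 231 circ [ 0.458 -0.074] 0.0709 mean [ 0.4577 -0.0753] zmax 0.0427
black 264 circ [ 0.772 -0.236] 0.0678 mean [ 0.7721 -0.2359] zmax 0.0538
green 302 circ [ 0.6244 -0.3596] 0.068 mean [ 0.6245 -0.3597] zmax 0.0529
rib 676 [461.7  86.3] [46.1 82.9] 77.8 [[416.0, 73.0], [497.0, 55.0], [507.0, 100.0], [426.0, 118.0]] z 0.0137
tool 387 [654.  258.2] [135.9  24.5] 0.7 [[586.0, 270.0], [586.0, 245.0], [722.0, 247.0], [722.0, 271.0]] z 0.021
throw 1602 [ 439.  -307.5] [178.6 123.8] 83.2 [[367.0, -389.0], [490.0, -404.0], [511.0, -226.0], [388.0, -211.0]] z 0.0113
trim 1962 [432.9 277.5] [179.9 161.4] 1.3 [[341.0, 356.0], [345.0, 195.0], [525.0, 199.0], [521.0, 360.0]] z 0.0116
```

View pics/crop.png

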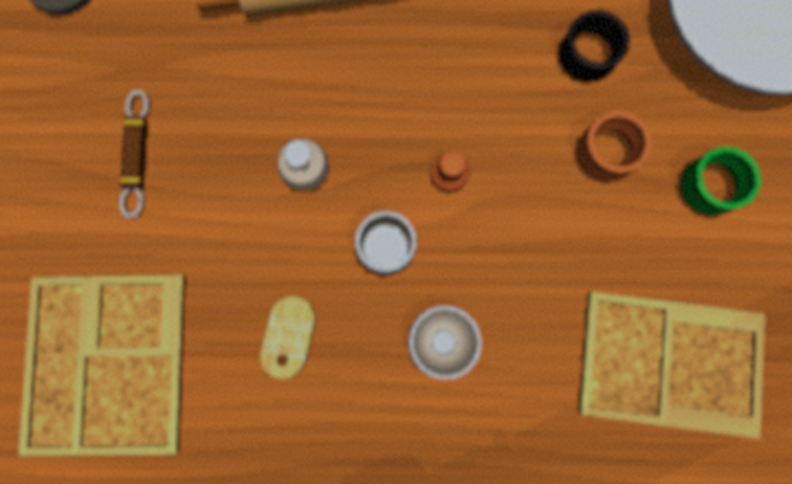

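The crop confirms the choices: terracotta chuck at crop (617,146), plain straight cup (385,242), stamp (451,170), rib with its dark spot at the lower end (282,358), and the tool on the left (133,153). The measured sizes match the descriptions. The boards and wells fit, with the two-well board at yaw -6.8° and the three-well board at 1.3°.

```bash
cat > go.py <<'E'
import sys,numpy as np
from scipy.spatial.transform import Rotation as Ro
from rig import r
def off(x,y,z,yaw,s=None):
    s=s or r.read_state()
    R=Ro.from_euler('xyz',s['orientation'],degrees=True);p=np.array(s['tool_pos'])
    T=Ro.from_euler('xyz',[180,0,yaw],degrees=True)
    d=R.inv().apply(np.array([x,y,z])-p)*100
    return np.r_[d,(R.inv()*T).as_rotvec(degrees=True)/6]
if __name__=='__main__':
    for a in sys.argv[1:]: print(a,off(*map(float,a.split(','))).round(2).tolist())
E
python3 go.py .555,-.0145,.2,26.5
```

```text
.555,-.0145,.2,26.5 [49.04, -36.42, 3.1, -0.02, 0.0, -0.01]
```

```bash
python3 -m pendant '[[49,-36.4,3.1,0,0,0,1],[49,-36.4,3.1,0,0,0,1],[49,-36.4,3.1,0,0,0,1],[49,-36.4,3.1,0,0,0,1],[49,-36.4,3.1,0,0,0,1],[49,-36.4,3.1,0,0,0,1],[49,-36.4,3.1,0,0,0,1],[49,-36.4,3.1,0,0,0,1],[49,-36.4,3.1,0,0,0,1],[49,-36.4,3.1,0,0,0,1],[49,-36.4,3.1,0,0,0,1],[49,-36.4,3.1,0,0,0,1]]' 30; python3 go.py .555,-.0145,.2,26.5
```

```text
t: 1.3
tool_pos: [0.5503, -0.0235, 0.2006]
orientation: [-180.0, 0.0, 26.4]
ft_force: [0.4, -0.3, 1.1]
grip_width: 0.0854
gripper_force: 0.0
.555,-.0145,.2,26.5 [0.83, -0.59, 0.06, -0.0, 0.0, -0.01]
```

```bash
python3 -m pendant '[[0.8,-0.6,0,0,0,0,1],[0.8,-0.6,0,0,0,0,1],[0.8,-0.6,0,0,0,0,1]]' >/dev/null; cat >> h.py <<'E'
def wrist(name):
    from rig import r,cams
    from scipy.spatial.transform import Rotation as Ro
    s=r.read_state();f=cams.grab_frame('wrist')
    T=np.eye(4);T[:3,:3]=Ro.from_euler('xyz',s['orientation'],degrees=True).as_matrix();T[:3,3]=s['tool_pos']
    M=np.linalg.inv(T@f['mount']);f['R'],f['t']=M[:3,:3],M[:3,3]
    cv2.imwrite(f'pics/{name}.png',f['pixels'][:,:,::-1]);np.savez(name+'.npz',**f)
    return f,s
def near(f,x,y,rad,lo,hi,h,circ=True):
    "fit the things between heights lo..hi within rad of x,y"
    W=world(f);m=(np.hypot(W[...,0]-x,W[...,1]-y)<rad)&(W[...,2]>lo)&(W[...,2]<hi)&(f['range_z']>0)
    v,u=np.nonzero(m);p=plane(f,np.c_[u,v],h).astype(np.float32)
    if circ: c,d=cv2.minEnclosingCircle(p);return len(p),np.round(c,4),round(2*d,4)
    b=cv2.minAreaRect(p*1000);return len(p),np.round(b[0],1),np.round(b[1],1),round(b[2],1)
E
python3 - <<'E'
from h import *
f,s=wrist('w1');print(s['t'],s['tool_pos'],s['orientation'],f['mount'].round(3).tolist())
print(near(f,.555,-.0145,.045,.055,.08,.065))
print(near(f,.458,-.0745,.05,.034,.05,.04),near(f,.641,.074,.04,.06,.09,.074))
E
```

```text
1.6 [ 0.55392039 -0.01777707  0.20045329] [1.79989816e+02 7.46354676e-02 2.64007931e+01] [[0.0, -0.961, -0.278, 0.07], [1.0, 0.0, -0.0, -0.0], [0.0, -0.278, 0.961, -0.141], [0.0, 0.0, 0.0, 1.0]]
(1090, array([ 0.5555, -0.0137]), 0.0602)
(911, array([ 0.4586, -0.0735]), 0.0719) (1032, array([0.6406, 0.0741]), 0.0264)
```

View pics/w1.png

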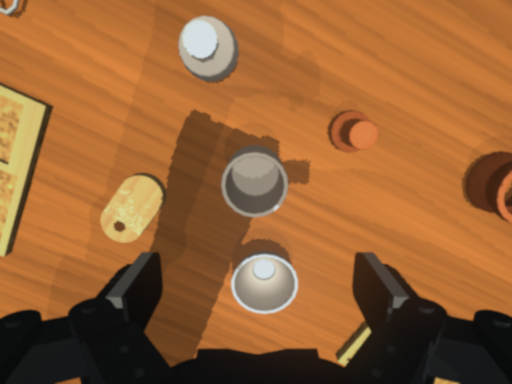

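The wrist view shows the cup centred at (254,182), the bowl at (264,280), the vase at (208,48) and the stamp at (353,131). The cup fits to 1 mm, and the finger line is clear of the vase and bowl.

```bash
python3 -m pendant '[[0,0,0,0,0,0,1],[0,0,0,0,0,0,1]]' >/dev/null; python3 go.py .5555,-.014,.026,26.5
```

```text
.5555,-.014,.026,26.5 [0.3, -0.31, 17.51, 0.01, 0.0, -0.03]
```

```bash
python3 -m pendant '[[0.3,-0.3,5,0,0,0,1],[0.3,-0.3,10,0,0,0,1],[0.3,-0.3,13,0,0,0,1],[0.3,-0.3,15,0,0,0,1],[0.3,-0.3,16.5,0,0,0,1],[0.3,-0.3,17.5,0,0,0,1],[0.3,-0.3,17.5,0,0,0,1],[0.3,-0.3,17.5,0,0,0,0.6],[0.3,-0.3,17.5,0,0,0,0.6],[0.3,-0.3,17.5,0,0,0,0.6],[0.3,-0.3,17.5,0,0,0,0.6],[0.3,-0.3,17.5,0,0,0,0.6]]' 30; python3 go.py .5555,-.014,.026,26.5
```

```text
t: 3.05
tool_pos: [0.557, -0.0123, 0.0274]
orientation: [179.9, -0.1, 26.5]
ft_force: [-0.3, 0.0, 6.5]
grip_width: 0.0579
gripper_force: 33.3
.5555,-.014,.026,26.5 [-0.21, 0.09, 0.13, 0.01, -0.02, -0.01]
```

```bash
python3 -m pendant '[[0,0,-3,0,0,0,0.6],[0,0,-7,0,0,0,0.6],[0,0,-10,0,0,0,0.6],[0,0,-11,0,0,0,0.6],[0,0,-11,0,0,0,0.6]]' 30; python3 go.py .4355,-.3465,.136,26.5 .4355,-.3465,.035,26.5
```

```text
t: 3.55
tool_pos: [0.5566, -0.0123, 0.1373]
orientation: [179.9, -0.1, 26.5]
ft_force: [0.0, -0.2, -2.0]
grip_width: 0.0583
gripper_force: 33.1
.4355,-.3465,.136,26.5 [-25.73, 24.53, 0.1, 0.02, -0.02, -0.01]
.4355,-.3465,.035,26.5 [-25.76, 24.51, 10.2, 0.02, -0.02, -0.01]
```

```bash
python3 -m pendant '[[-25.7,24.5,0,0,0,0,0.6],[-25.7,24.5,0,0,0,0,0.6],[-25.7,24.5,0,0,0,0,0.6],[-25.7,24.5,0,0,0,0,0.6],[-25.7,24.5,0,0,0,0,0.6],[-25.7,24.5,0,0,0,0,0.6],[-25.7,24.5,0,0,0,0,0.6],[-25.7,24.5,0,0,0,0,0.6],[-25.7,24.5,0,0,0,0,0.6],[-25.7,24.5,3,0,0,0,0.6],[-25.7,24.5,6,0,0,0,0.6],[-25.7,24.5,6,0,0,0,0.6]]' 30; python3 - <<'E'
from h import *
f,s=wrist('w2');print(s['tool_pos'])
print(near(f,.4355,-.346,.045,.09,.13,.114))
E
python3 go.py .4355,-.3465,.0335,26.5;
```

```text
t: 4.75
tool_pos: [0.4327, -0.3418, 0.0707]
orientation: [-179.5, 0.2, 26.6]
ft_force: [-0.4, -0.6, -1.5]
grip_width: 0.0583
gripper_force: 33.0
[ 0.4327453  -0.34178976  0.07074077]
(14875, array([ 0.427 , -0.3519]), 0.107)
.4355,-.3465,.0335,26.5 [-0.01, 0.41, 3.98, -0.06, 0.02, 0.02]
```

View pics/w2.png

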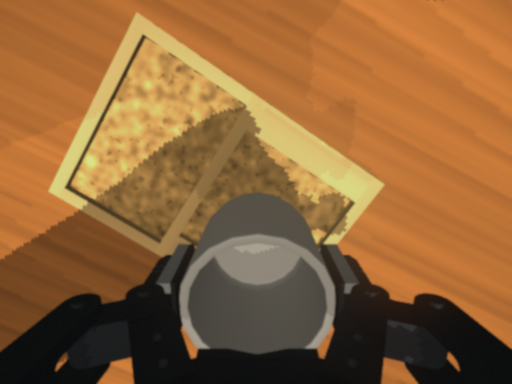

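The held cup shows at (258,300), over the square well (right-hand well of the board at 130–380 × 15–250).

```bash
python3 -m pendant '[[0,0,0,0,0,0,0.6],[0,0,1,0,0,0,0.6],[0,0,2,0,0,0,0.6],[0,0,2.5,0,0,0,0.6],[0,0,2.5,0,0,0,0.6]]' 30; python3 go.py .4355,-.3465,.0335,26.5;
```

```text
t: 5.3
tool_pos: [0.4342, -0.3457, 0.0498]
orientation: [-179.9, 0.0, 26.5]
ft_force: [0.8, 0.6, -0.9]
grip_width: 0.0581
gripper_force: 33.1
.4355,-.3465,.0335,26.5 [0.08, 0.13, 1.63, -0.02, 0.01, -0.01]
```

```bash
python3 -m pendant '[[0.1,0.1,0.6,0,0,0,0.6],[0.1,0.1,1.0,0,0,0,0.6],[0.1,0.1,1.3,0,0,0,0.6],[0.1,0.1,1.5,0,0,0,0.6],[0.1,0.1,1.6,0,0,0,0.6],[0.1,0.1,1.6,0,0,0,0.6],[0.1,0.1,1.6,0,0,0,0.6]]' 30; python3 go.py .4355,-.3465,.0335,26.5;
```

```text
t: 6.0
tool_pos: [0.4363, -0.3466, 0.035]
orientation: [180.0, -0.0, 26.5]
ft_force: [-0.6, 0.3, -2.3]
grip_width: 0.0579
gripper_force: 33.1
.4355,-.3465,.0335,26.5 [-0.07, -0.05, 0.15, 0.0, -0.0, -0.01]
```

```bash
python3 -m pendant '[[0,0,0.1,0,0,0,0.6],[0,0,0.15,0,0,0,0.6],[0,0,0.15,0,0,0,0.6]]'; python3 -m pendant '[[0,0,0.05,0,0,0,0.6],[0,0,0.1,0,0,0,0.6],[0,0,0.1,0,0,0,0.6]]'
```

```text
t: 6.3
tool_pos: [0.4362, -0.3466, 0.0334]
orientation: [180.0, -0.0, 26.5]
ft_force: [0.9, -0.1, -0.8]
grip_width: 0.0579
gripper_force: 33.2
t: 6.6
tool_pos: [0.4362, -0.3466, 0.0334]
orientation: [180.0, -0.0, 26.5]
ft_force: [-3.8, 2.8, 9.1]
grip_width: 0.0579
gripper_force: 34.2
```

```bash
python3 -m pendant '[[0,0,0.1,0,0,0,0.75],[0,0,0.1,0,0,0,0.85],[0,0,0.1,0,0,0,0.9],[0,0,0.1,0,0,0,0.9],[0,0,-1,0,0,0,0.9],[0,0,-4,0,0,0,0.9],[0,0,-8,0,0,0,0.9],[0,0,-13,0,0,0,0.9],[0,0,-15,0,0,0,0.9]]'; python3 go.py .4617,.0863,.15,-12.5
```

```text
t: 7.5
tool_pos: [0.438, -0.3477, 0.1886]
orientation: [179.6, -0.2, 26.5]
ft_force: [0.1, 0.3, -0.2]
grip_width: 0.0769
gripper_force: 0.0
.4617,.0863,.15,-12.5 [21.46, -37.81, 3.68, 0.05, -0.05, 6.5]
```

```bash
python3 -m pendant '[[21.4,-37.8,0.5,0,0,6.5,1],[21.4,-37.8,0.5,0,0,6.5,1],[21.4,-37.8,0.5,0,0,6.5,1],[21.4,-37.8,0.5,0,0,6.5,1],[21.4,-37.8,0.5,0,0,6.5,1],[21.4,-37.8,0.5,0,0,6.5,1],[21.4,-37.8,0.5,0,0,6.5,1],[21.4,-37.8,0.5,0,0,6.5,1],[21.4,-37.8,0.5,0,0,6.5,1],[21.4,-37.8,3.6,0,0,6.5,1],[21.4,-37.8,3.6,0,0,6.5,1],[21.4,-37.8,3.6,0,0,6.5,1]]' >/dev/null;  python3 -m pendant '[[0,0,0,0,0,0,1],[0,0,0,0,0,0,1],[0,0,0,0,0,0,1]]'
python3 - <<'E'
from h import *
from rig import cams
f,s=wrist('w3');print(s['tool_pos'],s['orientation'])
print(near(f,.4617,.0863,.06,.008,.02,.014,False))
g=cams.grab_frame('top')
print('cup',near(g,.436,-.347,.045,.06,.09,.071))
E
python3 go.py .4617,.0863,.004,-12.5
```

```text
t: 9.0
tool_pos: [0.4599, 0.0865, 0.1473]
orientation: [-180.0, -0.1, -12.6]
ft_force: [-0.3, -0.0, 0.1]
grip_width: 0.0854
gripper_force: 0.0
[0.45989974 0.08645107 0.14725738] [-1.79983691e+02 -7.77709031e-02 -1.26293655e+01]
(4268, array([461.2,  87. ]), array([45.7, 82.9]), 77.4)
cup (271, array([ 0.4353, -0.3452]), 0.0636)
.4617,.0863,.004,-12.5 [0.2, -0.0, 14.29, -0.0, -0.01, -0.02]
```

```bash
python3 -m pendant '[[0.2,0,0,0,0,0,0.545],[0.2,0,0,0,0,0,0.545],[0.2,0,0,0,0,0,0.545],[0.2,0,0,0,0,0,0.545],[0.2,0,0,0,0,0,0.545]]'; cat > tip.py <<'E'
from h import *
def tips(f):
    K=f['camera_matrix'];z=f['range_z'];v,u=np.mgrid[:384,:512]
    c=np.dstack([(u-K[0,2])/K[0,0]*z,(v-K[1,2])/K[1,1]*z,z,np.ones_like(z)])@f['mount'].T
    m=(z>0)&(abs(c[...,0])<.03)&(abs(c[...,1])<.07)&(c[...,2]>-.06)&(c[...,2]<.03)
    for sg in(-1,1):
        q=c[m&(sg*c[...,1]>0)]
        if len(q): print(len(q),'z max',np.percentile(q[:,2],[98,99.5,100]).round(4),'tip y',np.percentile(q[q[:,2]>q[:,2].max()-.006][:,1],[1,99]).round(4),'x',np.percentile(q[:,0],[1,99]).round(3))
E
python3 - <<'E'
from tip import *
f,s=wrist('w4');tips(f);tips(dict(np.load('w3.npz')))
E
```

```text
t: 9.6
tool_pos: [0.4613, 0.0868, 0.1464]
orientation: [-180.0, 0.0, -12.5]
ft_force: [-0.4, 0.1, -0.3]
grip_width: 0.0464
gripper_force: 0.0
7287 z max [-0.0082 -0.0042 -0.0003] tip y [-0.0291 -0.0231] x [-0.011  0.013]
7310 z max [-0.0081 -0.0039 -0.0014] tip y [0.023  0.0294] x [-0.011  0.013]
4027 z max [-0.0149 -0.0129 -0.0116] tip y [-0.049  -0.0424] x [-0.011  0.013]
4021 z max [-0.0149 -0.0131 -0.0116] tip y [0.0422 0.0486] x [-0.01   0.013]
```

```bash
python3 -m pendant '[[0,0,5,0,0,0,0.75],[0,0,9,0,0,0,0.75],[0,0,12,0,0,0,0.75],[0,0,13.5,0,0,0,0.75],[0,0,14.2,0,0,0,0.75],[0,0,14.2,0,0,0,0.75],[0,0,14.2,0,0,0,0.4],[0,0,14.2,0,0,0,0.4],[0,0,14.2,0,0,0,0.4],[0,0,14.2,0,0,0,0.4],[0,0,14.2,0,0,0,0.4]]' 30;python3 -m pendant '[[0,0,-3,0,0,0,0.4],[0,0,-7,0,0,0,0.4],[0,0,-11,0,0,0,0.4],[0,0,-12,0,0,0,0.4],[0,0,-12,0,0,0,0.4]]' ; python3 go.py .4444,-.2618,.125,-6.8
```

```text
t: 10.75
tool_pos: [0.4624, 0.0869, 0.0057]
orientation: [-180.0, -0.1, -12.5]
ft_force: [-2.0, 0.3, 7.1]
grip_width: 0.0447
gripper_force: 31.4
t: 11.25
tool_pos: [0.4627, 0.0869, 0.1265]
orientation: [-179.9, -0.3, -12.6]
ft_force: [0.7, -0.6, -0.8]
grip_width: 0.0451
gripper_force: 31.2
.4444,-.2618,.125,-6.8 [5.79, 34.43, 0.14, -0.01, -0.04, -0.96]
```

```bash
python3 -m pendant '[[5.8,34.4,0,0,0,-1,0.4],[5.8,34.4,0,0,0,-1,0.4],[5.8,34.4,0,0,0,-1,0.4],[5.8,34.4,0,0,0,-1,0.4],[5.8,34.4,0,0,0,-1,0.4],[5.8,34.4,0,0,0,-1,0.4],[5.8,34.4,0,0,0,-1,0.4],[5.8,34.4,3,0,0,-1,0.4],[5.8,34.4,5,0,0,-1,0.4],[5.8,34.4,6,0,0,-1,0.4],[5.8,34.4,6,0,0,-1,0.4],[5.8,34.4,6,0,0,-1,0.4]]' ; python3 - <<'E'
from h import *
f,s=wrist('w5')
E
python3 go.py .4444,-.2618,.0115,-6.8
```

```text
t: 12.45
tool_pos: [0.4434, -0.2613, 0.0644]
orientation: [-180.0, 0.0, -6.5]
ft_force: [-0.4, 0.3, 0.1]
grip_width: 0.045
gripper_force: 31.2
.4444,-.2618,.0115,-6.8 [0.06, 0.02, 5.35, 0.0, -0.01, 0.05]
```

View pics/w5.png

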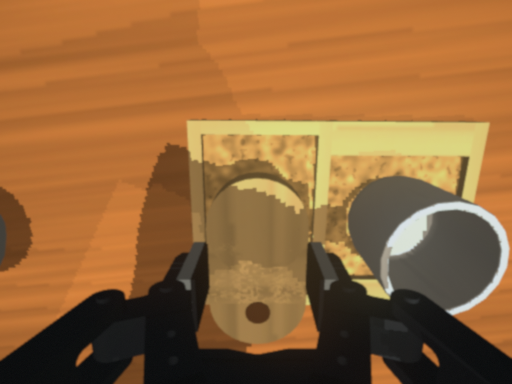

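The rib is held level and aligned with the board at (258,255), over the oblong well. The cup stands in the square well at (440,250).

```bash
python3 -m pendant '[[0.15,0,2,0,0,0.05,0.4],[0.15,0,3.5,0,0,0.05,0.4],[0.15,0,4.4,0,0,0.05,0.4],[0.15,0,4.9,0,0,0.05,0.4],[0.15,0,5.1,0,0,0.05,0.4],[0.15,0,5.2,0,0,0.05,0.4],[0.15,0,5.2,0,0,0.05,0.4]]'; python3 -m pendant '[[0,0,0.05,0,0,0,0.4],[0,0,0.1,0,0,0,0.4],[0,0,0.1,0,0,0,0.4]]'
```

```text
t: 13.2
tool_pos: [0.4451, -0.262, 0.0129]
orientation: [180.0, -0.0, -6.8]
ft_force: [-0.7, 1.0, -0.1]
grip_width: 0.0448
gripper_force: 31.2
t: 13.5
tool_pos: [0.4449, -0.262, 0.0117]
orientation: [180.0, -0.0, -6.8]
ft_force: [0.2, 0.3, 1.7]
grip_width: 0.0452
gripper_force: 31.4
```

```bash
python3 -m pendant '[[0,0,0.1,0,0,0,0.4],[0,0,0.1,0,0,0,0.4],[0,0,0.1,0,0,0,0.6],[0,0,0.1,0,0,0,0.68],[0,0,0.1,0,0,0,0.68],[0,0,-0.5,0,0,0,0.68],[0,0,-3,0,0,0,0.68],[0,0,-7,0,0,0,0.68],[0,0,-12,0,0,0,0.68],[0,0,-16,0,0,0,0.68]]'; python3 go.py .654,.258,.15,0.7
```

```text
t: 14.5
tool_pos: [0.4449, -0.262, 0.1744]
orientation: [180.0, -0.1, -6.8]
ft_force: [0.3, 0.3, 0.7]
grip_width: 0.0583
gripper_force: 0.0
.654,.258,.15,0.7 [14.56, -54.12, 2.43, 0.01, -0.01, -1.26]
```

```bash
python3 -m pendant '[[14.6,-54.1,0,0,0,-1.3,0.7],[14.6,-54.1,0,0,0,-1.3,0.7],[14.6,-54.1,0,0,0,-1.3,0.7],[14.6,-54.1,0,0,0,-1.3,0.7],[14.6,-54.1,0,0,0,-1.3,0.7],[14.6,-54.1,0,0,0,-1.3,0.7],[14.6,-54.1,0,0,0,-1.3,0.7],[14.6,-54.1,0,0,0,-1.3,0.7],[14.6,-54.1,0,0,0,-1.3,0.7],[14.6,-54.1,0,0,0,-1.3,0.7],[14.6,-54.1,0,0,0,-1.3,0.7],[14.6,-54.1,2,0,0,-1.3,0.7]]' >/dev/null;  python3 -m pendant '[[0,0,0.4,0,0,0,0.7],[0,0,0.4,0,0,0,0.7],[0,0,0.4,0,0,0,0.7]]'
python3 - <<'E'
from h import *
from rig import cams
f,s=wrist('w6');print(s['tool_pos'],s['orientation'])
print(near(f,.654,.258,.09,.014,.03,.022,False))
g=cams.grab_frame('top')
print('rib',near(g,.4444,-.2618,.055,.0165,.025,.02,False),'cup',near(g,.436,-.347,.045,.06,.09,.071))
E
python3 go.py .654,.258,.008,0.7
```

```text
t: 16.0
tool_pos: [0.6547, 0.2555, 0.1482]
orientation: [179.9, -0.0, 0.8]
ft_force: [-0.2, 0.1, 0.6]
grip_width: 0.0594
gripper_force: 0.0
[0.65470659 0.25550632 0.148153  ] [ 1.79935673e+02 -4.24498588e-02  8.06250966e-01]
(2240, array([657.3, 261.1]), array([78.3, 21.6]), 0.4)
rib (704, array([ 445.2, -261.4]), array([46.6, 82. ]), 83.3) cup (275, array([ 0.4328, -0.3452]), 0.0641)
.654,.258,.008,0.7 [-0.12, -0.21, 14.08, 0.0, -0.02, 0.02]
```

View pics/w6.png

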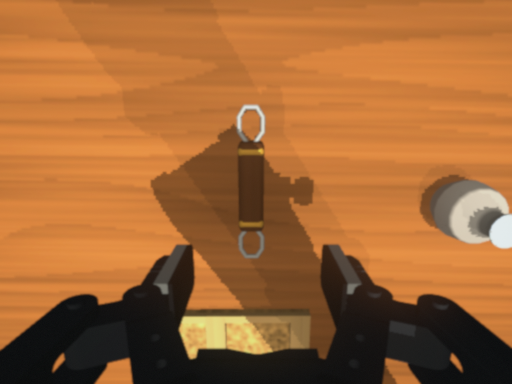

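The tool's handle lies at (251,187), nearly parallel to x, and the fingers straddle it. The vase is well off to the right at (470,210).

```bash
python3 go.py .657,.2605,.008,0.5; python3 -m pendant '[[0.2,-0.5,5,0,0,0.05,0.7],[0.2,-0.5,9,0,0,0.05,0.7],[0.2,-0.5,12,0,0,0.05,0.7],[0.2,-0.5,13.5,0,0,0.05,0.7],[0.2,-0.5,14,0,0,0.05,0.7],[0.2,-0.5,14,0,0,0.05,0.7],[0.2,-0.5,14,0,0,0.05,0.12],[0.2,-0.5,14,0,0,0.05,0.12],[0.2,-0.5,14,0,0,0.05,0.12],[0.2,-0.5,14,0,0,0.05,0.12],[0.2,-0.5,14,0,0,0.05,0.12],[0.2,-0.5,14,0,0,0.05,0.12]]' 30;python3 -m pendant '[[0,0,-3,0,0,0,0.12],[0,0,-7,0,0,0,0.12],[0,0,-9,0,0,0,0.12],[0,0,-9,0,0,0,0.12]]' ; python3 go.py .4318,.3265,.1,1.3
```

```text
.657,.2605,.008,0.5 [0.19, -0.46, 14.08, 0.0, -0.02, 0.05]
t: 17.3
tool_pos: [0.6571, 0.2635, 0.0093]
orientation: [-179.9, -0.2, 0.7]
ft_force: [-0.5, -0.9, 6.3]
grip_width: 0.0212
gripper_force: 30.6
t: 17.7
tool_pos: [0.6581, 0.2643, 0.1025]
orientation: [-179.8, -0.4, 0.7]
ft_force: [0.4, 0.5, -0.1]
grip_width: 0.0211
gripper_force: 29.8
.4318,.3265,.1,1.3 [-22.56, -6.48, 0.11, -0.03, -0.07, -0.11]
```

```bash
python3 -m pendant '[[-22.5,-6.4,0,0,0,-0.1,0.12],[-22.5,-6.4,0,0,0,-0.1,0.12],[-22.5,-6.4,0,0,0,-0.1,0.12],[-22.5,-6.4,0,0,0,-0.1,0.12],[-22.5,-6.4,0,0,0,-0.1,0.12],[-22.5,-6.4,3,0,0,-0.1,0.12],[-22.5,-6.4,5,0,0,-0.1,0.12],[-22.5,-6.4,5,0,0,-0.1,0.12],[-22.5,-6.4,5,0,0,-0.1,0.12]]' ; python3 - <<'E'
from h import *
f,s=wrist('w7')
E
python3 go.py .4318,.3265,.0155,1.3
```

```text
t: 18.6
tool_pos: [0.43, 0.3242, 0.0473]
orientation: [180.0, 0.1, 1.3]
ft_force: [0.6, 0.0, -0.3]
grip_width: 0.0215
gripper_force: 29.8
.4318,.3265,.0155,1.3 [0.12, -0.19, 3.25, -0.0, -0.0, -0.01]
```

View pics/w7.png

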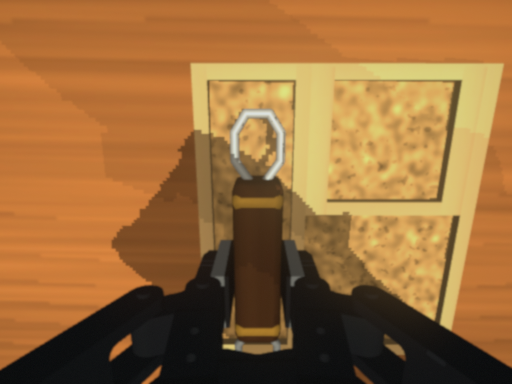

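The tool is held straight along the long well. Its loop tip is at (258,110), inside the well (208–295 wide, far edge at row 80). It needs about 2 mm to the left.

```bash
python3 -m pendant '[[0.1,-0.2,1,0,0,0,0.12],[0.1,-0.2,2,0,0,0,0.12],[0.1,-0.2,2.7,0,0,0,0.12],[0.1,-0.2,3,0,0,0,0.12],[0.1,-0.2,3.1,0,0,0,0.12],[0.1,-0.2,3.1,0,0,0,0.12]]'; python3 -m pendant '[[0,0,0.05,0,0,0,0.12],[0,0,0.1,0,0,0,0.12],[0,0,0.1,0,0,0,0.12]]'; python3 go.py .4318,.3265,.0155,1.3
```

```text
t: 19.25
tool_pos: [0.4312, 0.3264, 0.0163]
orientation: [-180.0, 0.0, 1.3]
ft_force: [-0.6, 0.4, -0.4]
grip_width: 0.0212
gripper_force: 29.8
t: 19.55
tool_pos: [0.4314, 0.3265, 0.0156]
orientation: [-180.0, -0.0, 1.3]
ft_force: [0.1, -0.3, -0.9]
grip_width: 0.0213
gripper_force: 29.8
.4318,.3265,.0155,1.3 [0.05, -0.0, 0.01, -0.0, -0.0, -0.01]
```

```bash
python3 -m pendant '[[0,0,0.1,0,0,0,0.12],[0,0,0.1,0,0,0,0.12],[0,0,0.1,0,0,0,0.12]]';python3 -m pendant '[[0,0,0.1,0,0,0,0.12],[0,0,0.1,0,0,0,0.12],[0,0,0.1,0,0,0,0.12]]'
```

```text
t: 19.85
tool_pos: [0.4314, 0.3265, 0.0152]
orientation: [-180.0, -0.0, 1.3]
ft_force: [-2.0, -2.2, 6.3]
grip_width: 0.0209
gripper_force: 30.7
t: 20.15
tool_pos: [0.4314, 0.3265, 0.0152]
orientation: [180.0, -0.1, 1.3]
ft_force: [-6.5, -5.7, 18.1]
grip_width: 0.0213
gripper_force: 32.0
```

```bash
python3 -m pendant '[[0,0,-0.1,0,0,0,0.12],[0,0,-0.1,0,0,0,0.3],[0,0,-0.1,0,0,0,0.4],[0,0,-0.1,0,0,0,0.4],[0,0,-1,0,0,0,0.4],[0,0,-4,0,0,0,0.4],[0,0,-8,0,0,0,0.4],[0,0,-13,0,0,0,0.4],[0,0,-16,0,0,0,0.4]]'; python3 go.py .6613,-.2517,.15,40
```

```text
t: 21.05
tool_pos: [0.4318, 0.3275, 0.1778]
orientation: [-179.8, -0.2, 1.3]
ft_force: [0.1, 0.4, 0.1]
grip_width: 0.0342
gripper_force: 0.0
.6613,-.2517,.15,40 [21.62, 58.43, 2.7, -0.01, -0.04, -6.45]
```

```bash
python3 -m pendant '[[21.6,58.4,0,0,0,-6.45,1],[21.6,58.4,0,0,0,-6.45,1],[21.6,58.4,0,0,0,-6.45,1],[21.6,58.4,0,0,0,-6.45,1],[21.6,58.4,0,0,0,-6.45,1],[21.6,58.4,0,0,0,-6.45,1],[21.6,58.4,0,0,0,-6.45,1],[21.6,58.4,0,0,0,-6.45,1],[21.6,58.4,0,0,0,-6.45,1],[21.6,58.4,0,0,0,-6.45,1],[21.6,58.4,0,0,0,-6.45,1],[21.6,58.4,0,0,0,-6.45,1]]'; python3 go.py .6613,-.2517,.15,40
```

```text
t: 22.25
tool_pos: [0.6421, -0.2078, 0.1741]
orientation: [180.0, -0.0, 40.0]
ft_force: [0.0, -0.1, -0.5]
grip_width: 0.0854
gripper_force: 0.0
.6613,-.2517,.15,40 [-1.35, 4.59, 2.41, 0.0, -0.01, -0.0]
```

```bash
python3 -m pendant '[[0,0,0,0,0,0,1],[0,0,0,0,0,0,1]]' >/dev/null; python3 go.py .6613,-.2517,.15,40; python3 - <<'E'
from h import *
from rig import cams
f,s=wrist('w8');print(s['tool_pos'],s['orientation'])
print(near(f,.6613,-.2517,.05,.043,.06,.05),near(f,.636,-.081,.03,.045,.065,.055))
g=cams.grab_frame('top')
print('tool',near(g,.4318,.3265,.09,.02,.04,.028,False))
E
```

```text
.6613,-.2517,.15,40 [-1.3, 4.66, 2.29, -0.01, 0.0, -0.03]
[ 0.64143046 -0.20758179  0.17292184] [-1.79939453e+02  4.29895447e-03  3.97977925e+01]
(1795, array([ 0.6611, -0.2519]), 0.0664) (933, array([ 0.6382, -0.0845]), 0.0269)
tool (396, array([432.4, 323.3]), array([134.9,  24.1]), 1.2)
```

View pics/w8.png

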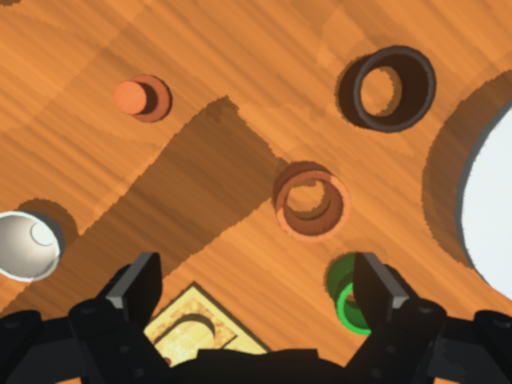

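The terracotta chuck is centred at (313,205), with black at (395,88) and green at (355,300), both off the -50°/130° finger line. The fit is 66 mm across, within 1 mm of the first measurement. The tool in its well also reads correctly.

```bash
python3 -m pendant '[[-1.3,4.7,0,0,0,0,1],[-1.3,4.7,0,0,0,0,1],[-1.3,4.7,5,0,0,0,1],[-1.3,4.7,9,0,0,0,1],[-1.3,4.7,11,0,0,0,1],[-1.3,4.7,11,0,0,0,1],[-1.3,4.7,11,0,0,0,1]]'; python3 go.py .6611,-.2519,.022,40
```

```text
t: 23.25
tool_pos: [0.6626, -0.2488, 0.0647]
orientation: [180.0, -0.1, 40.1]
ft_force: [1.0, -0.4, 1.0]
grip_width: 0.0856
gripper_force: 0.0
.6611,-.2519,.022,40 [-0.32, 0.14, 4.27, 0.0, -0.01, 0.01]
```

```bash
python3 -m pendant '[[-0.3,0.1,2,0,0,0,1],[-0.3,0.1,3.5,0,0,0,1],[-0.3,0.1,4.3,0,0,0,1],[-0.3,0.1,4.3,0,0,0,1],[-0.3,0.1,4.3,0,0,0,0.7],[-0.3,0.1,4.3,0,0,0,0.7],[-0.3,0.1,4.3,0,0,0,0.7],[-0.3,0.1,4.3,0,0,0,0.7]]' 30; python3 go.py .6611,-.2519,.022,40;python3 -m pendant '[[0,0,-3,0,0,0,0.7],[0,0,-7,0,0,0,0.7],[0,0,-11,0,0,0,0.7],[0,0,-12,0,0,0,0.7],[0,0,-12,0,0,0,0.7]]' ; python3 go.py .3965,.2497,.14,40
```

```text
t: 24.05
tool_pos: [0.6612, -0.2529, 0.0218]
orientation: [179.9, -0.1, 40.0]
ft_force: [-0.5, 0.8, 4.7]
grip_width: 0.0641
gripper_force: 34.0
.6611,-.2519,.022,40 [0.06, -0.08, -0.02, 0.02, -0.01, -0.01]
t: 24.55
tool_pos: [0.6614, -0.2533, 0.1429]
orientation: [179.8, -0.1, 40.0]
ft_force: [0.5, -0.0, -2.5]
grip_width: 0.0639
gripper_force: 34.2
.3965,.2497,.14,40 [11.99, -55.57, 0.11, 0.04, -0.02, -0.01]
```

```bash
python3 -m pendant '[[12,-55.5,0,0,0,0,0.7],[12,-55.5,0,0,0,0,0.7],[12,-55.5,0,0,0,0,0.7],[12,-55.5,0,0,0,0,0.7],[12,-55.5,0,0,0,0,0.7],[12,-55.5,0,0,0,0,0.7],[12,-55.5,0,0,0,0,0.7],[12,-55.5,0,0,0,0,0.7],[12,-55.5,0,0,0,0,0.7],[12,-55.5,0,0,0,0,0.7],[12,-55.5,0,0,0,0,0.7],[12,-55.5,0,0,0,0,0.7]]'>/dev/null;  python3 -m pendant '[[0,0,0,0,0,0,0.7],[0,0,0,0,0,0,0.7]]'; python3 go.py .3965,.2497,.08,40 .3965,.2497,.028,40
```

```text
t: 25.95
tool_pos: [0.3951, 0.2485, 0.1389]
orientation: [-180.0, 0.2, 40.0]
ft_force: [0.7, -0.4, -2.3]
grip_width: 0.064
gripper_force: 34.3
.3965,.2497,.08,40 [0.2, 0.01, 5.89, -0.0, 0.03, -0.0]
.3965,.2497,.028,40 [0.21, 0.01, 11.09, -0.0, 0.03, -0.0]
```

```bash
python3 -m pendant '[[0.1,0,3,0,0,0,0.7],[0.1,0,6,0,0,0,0.7],[0.1,0,8,0,0,0,0.7],[0.1,0,8,0,0,0,0.7],[0.1,0,8,0,0,0,0.7]]'; python3 - <<'E'
from h import *
f,s=wrist('w9')
E
python3 go.py .3965,.2497,.028,40
```

```text
t: 26.45
tool_pos: [0.3968, 0.2489, 0.0602]
orientation: [-180.0, 0.1, 39.9]
ft_force: [0.7, -0.4, -1.2]
grip_width: 0.0641
gripper_force: 34.3
.3965,.2497,.028,40 [-0.06, -0.06, 3.3, 0.0, -0.0, -0.02]
```

View pics/w9.png

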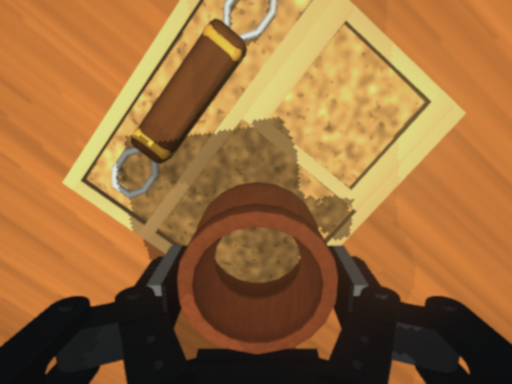

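The tool lies in the long well at (190,95), clear of the rims. The chuck is held upright at (258,265) over the large square well, so I lower it now.

```bash
python3 -m pendant '[[0,0,1,0,0,0,0.7],[0,0,2,0,0,0,0.7],[0,0,2.7,0,0,0,0.7],[0,0,3,0,0,0,0.7],[0,0,3.1,0,0,0,0.7],[0,0,3.1,0,0,0,0.7]]'; python3 -m pendant '[[0,0,0.05,0,0,0,0.7],[0,0,0.1,0,0,0,0.7],[0,0,0.1,0,0,0,0.7]]';  python3 go.py .3965,.2497,.028,40
```

```text
t: 27.1
tool_pos: [0.3965, 0.2502, 0.0293]
orientation: [-180.0, 0.0, 40.0]
ft_force: [0.5, -0.3, -0.9]
grip_width: 0.0637
gripper_force: 34.3
t: 27.4
tool_pos: [0.3966, 0.2502, 0.0285]
orientation: [180.0, -0.0, 40.0]
ft_force: [0.7, -0.9, -2.4]
grip_width: 0.0638
gripper_force: 34.3
.3965,.2497,.028,40 [-0.04, 0.03, 0.05, 0.0, -0.0, -0.01]
```

```bash
python3 -m pendant '[[0,0,0.05,0,0,0,0.7],[0,0,0.08,0,0,0,0.7],[0,0,0.08,0,0,0,0.7]]';python3 -m pendant '[[0,0,0.05,0,0,0,0.7],[0,0,0.07,0,0,0,0.7],[0,0,0.07,0,0,0,0.7]]'
```

```text
t: 27.7
tool_pos: [0.3965, 0.2501, 0.0277]
orientation: [180.0, -0.0, 40.0]
ft_force: [-0.8, 0.6, 0.6]
grip_width: 0.064
gripper_force: 34.4
t: 28.0
tool_pos: [0.3966, 0.2501, 0.0276]
orientation: [180.0, -0.0, 40.0]
ft_force: [-4.1, -3.3, 10.3]
grip_width: 0.064
gripper_force: 35.4
```

```bash
python3 -m pendant '[[0,0,0,0,0,0,0.8],[0,0,0,0,0,0,0.92],[0,0,0,0,0,0,0.92],[0,0,-1,0,0,0,0.92],[0,0,-4,0,0,0,0.92],[0,0,-8,0,0,0,0.92],[0,0,-12,0,0,0,0.92],[0,0,-14,0,0,0,0.92]]'; python3 go.py .637,-.083,.15,0
```

```text
t: 28.8
tool_pos: [0.3975, 0.2514, 0.1711]
orientation: [179.9, -0.3, 40.0]
ft_force: [0.9, -0.2, -0.4]
grip_width: 0.0787
gripper_force: 0.0
.637,-.083,.15,0 [-3.15, 41.01, 2.13, -0.01, -0.05, 6.67]
```

```bash
python3 -m pendant '[[-3.1,41,0,0,0,6.65,0.7],[-3.1,41,0,0,0,6.65,0.7],[-3.1,41,0,0,0,6.65,0.7],[-3.1,41,0,0,0,6.65,0.7],[-3.1,41,0,0,0,6.65,0.7],[-3.1,41,0,0,0,6.65,0.7],[-3.1,41,0,0,0,6.65,0.7],[-3.1,41,0,0,0,6.65,0.7],[-3.1,41,0,0,0,6.65,0.7],[-3.1,41,1,0,0,6.65,0.7],[-3.1,41,2,0,0,6.65,0.7],[-3.1,41,2,0,0,6.65,0.7]]'>/dev/null;  python3 -m pendant '[[0,0,0,0,0,0,0.7],[0,0,0,0,0,0,0.7]]'; python3 - <<'E'
from h import *
from rig import cams
f,s=wrist('w10')
print(near(f,.637,-.083,.035,.045,.065,.055))
g=cams.grab_frame('top')
print('chuck',near(g,.3965,.25,.05,.049,.065,.056),'vase',near(g,.641,.0743,.03,.06,.09,.074),'bowl',near(g,.458,-.074,.05,.034,.05,.04))
E
python3 go.py .637,-.083,.02,0
```

```text
t: 30.2
tool_pos: [0.636, -0.0828, 0.1476]
orientation: [-180.0, -0.0, 0.2]
ft_force: [-0.6, 0.7, -0.1]
grip_width: 0.0598
gripper_force: 0.0
(864, array([ 0.6382, -0.0817]), 0.0262)
chuck (336, array([0.3985, 0.249 ]), 0.0674) vase (110, array([0.6413, 0.0744]), 0.0263) bowl (127, array([ 0.4575, -0.0727]), 0.0702)
.637,-.083,.02,0 [0.06, -0.04, 12.76, 0.0, -0.01, 0.02]
```

```bash
python3 -m pendant '[[0.15,-0.1,4,0,0,0,0.7],[0.15,-0.1,8,0,0,0,0.7],[0.15,-0.1,11,0,0,0,0.7],[0.15,-0.1,12.6,0,0,0,0.7],[0.15,-0.1,12.6,0,0,0,0.7],[0.15,-0.1,12.6,0,0,0,0.2],[0.15,-0.1,12.6,0,0,0,0.2],[0.15,-0.1,12.6,0,0,0,0.2],[0.15,-0.1,12.6,0,0,0,0.2],[0.15,-0.1,12.6,0,0,0,0.2],[0.15,-0.1,12.6,0,0,0,0.2]]' 30;python3 -m pendant '[[0,0,-3,0,0,0,0.2],[0,0,-7,0,0,0,0.2],[0,0,-11,0,0,0,0.2],[0,0,-12,0,0,0,0.2],[0,0,-12,0,0,0,0.2]]' ; python3 go.py .4825,.2516,.14,0
```

```text
t: 31.4
tool_pos: [0.6393, -0.0831, 0.0234]
orientation: [180.0, -0.2, 0.1]
ft_force: [-1.7, 0.7, 6.6]
grip_width: 0.0247
gripper_force: 30.0
t: 31.9
tool_pos: [0.6392, -0.0831, 0.1441]
orientation: [180.0, -0.3, 0.1]
ft_force: [-0.0, 1.0, -0.9]
grip_width: 0.0249
gripper_force: 29.8
.4825,.2516,.14,0 [-15.64, -33.48, 0.3, 0.01, -0.05, 0.01]
```

```bash
python3 -m pendant '[[-15.6,-33.4,0,0,0,0,0.2],[-15.6,-33.4,0,0,0,0,0.2],[-15.6,-33.4,0,0,0,0,0.2],[-15.6,-33.4,0,0,0,0,0.2],[-15.6,-33.4,0,0,0,0,0.2],[-15.6,-33.4,0,0,0,0,0.2],[-15.6,-33.4,0,0,0,0,0.2],[-15.6,-33.4,0,0,0,0,0.2],[-15.6,-33.4,0,0,0,0,0.2],[-15.6,-33.4,3,0,0,0,0.2],[-15.6,-33.4,3,0,0,0,0.2],[-15.6,-33.4,3,0,0,0,0.2]]'; python3 - <<'E'
from h import *
f,s=wrist('w11')
E
python3 go.py .4825,.2516,.0295,0
```

```text
t: 33.1
tool_pos: [0.4808, 0.2492, 0.1099]
orientation: [179.9, 0.2, -0.0]
ft_force: [0.7, -0.6, -1.0]
grip_width: 0.0247
gripper_force: 29.9
.4825,.2516,.0295,0 [0.11, -0.18, 8.14, 0.0, 0.01, -0.0]
```

View pics/w11.png

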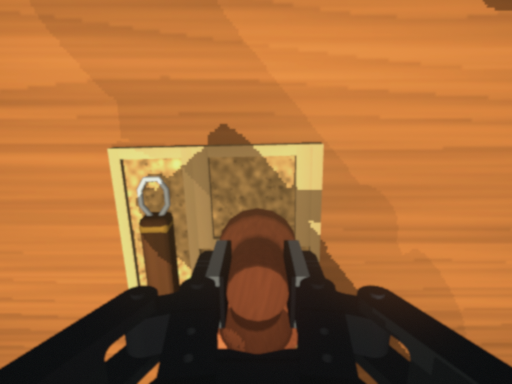

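The stamp is held upright at (258,280), over the small well (columns 210–297). I shift it about 2 mm left and lower it.

```bash
python3 -m pendant '[[0.1,-0.2,2,0,0,0,0.2],[0.1,-0.2,4,0,0,0,0.2],[0.1,-0.2,6,0,0,0,0.2],[0.1,-0.2,7.2,0,0,0,0.2],[0.1,-0.2,7.7,0,0,0,0.2],[0.1,-0.2,8,0,0,0,0.2],[0.1,-0.2,8,0,0,0,0.2],[0.1,-0.2,8,0,0,0,0.2]]'; python3 -m pendant '[[0,0,0.05,0,0,0,0.2],[0,0,0.1,0,0,0,0.2],[0,0,0.1,0,0,0,0.2]]';  python3 go.py .4825,.2516,.0295,0
```

```text
t: 33.95
tool_pos: [0.4828, 0.2531, 0.0318]
orientation: [-180.0, -0.1, 0.1]
ft_force: [-0.1, 0.4, -0.3]
grip_width: 0.0248
gripper_force: 29.8
t: 34.25
tool_pos: [0.4823, 0.2529, 0.0301]
orientation: [-180.0, -0.0, 0.1]
ft_force: [0.3, -1.3, -0.7]
grip_width: 0.0248
gripper_force: 29.8
.4825,.2516,.0295,0 [0.02, 0.13, 0.06, -0.0, -0.0, 0.01]
```

```bash
python3 -m pendant '[[0,0,0.04,0,0,0,0.2],[0,0,0.07,0,0,0,0.2],[0,0,0.07,0,0,0,0.2]]';python3 -m pendant '[[0,0,0.04,0,0,0,0.2],[0,0,0.07,0,0,0,0.2],[0,0,0.07,0,0,0,0.2]]'
```

```text
t: 34.55
tool_pos: [0.4823, 0.2528, 0.0294]
orientation: [-180.0, -0.0, 0.1]
ft_force: [-1.7, -1.8, 2.3]
grip_width: 0.0247
gripper_force: 30.1
t: 34.85
tool_pos: [0.4823, 0.2529, 0.0293]
orientation: [180.0, -0.0, 0.1]
ft_force: [-3.7, -1.4, 9.5]
grip_width: 0.0249
gripper_force: 30.9
```

```bash
python3 -m pendant '[[0,0,0,0,0,0,0.35],[0,0,0,0,0,0,0.5],[0,0,0,0,0,0,0.5],[0,0,-1,0,0,0,0.5],[0,0,-4,0,0,0,0.5],[0,0,-8,0,0,0,0.5],[0,0,-13,0,0,0,0.5],[0,0,-18,0,0,0,0.5]]' >/dev/null; python3 -m pendant '[[0,10,-3,0,0,0,0.5],[0,25,-3,0,0,0,0.5],[0,25,-3,0,0,0,0.5],[0,25,-3,0,0,0,0.5],[0,25,-3,0,0,0,0.5],[0,25,-3,0,0,0,0.5],[0,25,-3,0,0,0,0.5]]'; python3 - <<'E'
from h import *
from rig import cams
g=cams.grab_frame('top')
print('cup',near(g,.435,-.346,.045,.06,.09,.071),'rib',near(g,.4444,-.2618,.055,.0165,.025,.02,False))
print('tool',near(g,.4318,.3265,.09,.024,.04,.028,False),'chuck',near(g,.3965,.25,.05,.049,.065,.056),'stamp',near(g,.4825,.2516,.035,.05,.07,.061))
print('vase',near(g,.641,.0743,.03,.06,.09,.074),'bowl',near(g,.458,-.074,.05,.034,.05,.04))
c=g['pixels'][:,:,::-1];a=cv2.resize(c[220:325,85:180],None,fx=4,fy=4,interpolation=2);b=cv2.resize(c[220:325,345:440],None,fx=4,fy=4,interpolation=2)
cv2.imwrite('pics/end.png',np.hstack([a,b]));cv2.imwrite('pics/top9.png',c)
E
```

```text
t: 36.35
tool_pos: [0.4825, 0.0013, 0.2392]
orientation: [-180.0, -0.0, -0.1]
ft_force: [1.1, 1.5, -0.3]
grip_width: 0.0427
gripper_force: 0.0
cup (278, array([ 0.4328, -0.3453]), 0.064) rib (708, array([ 445.2, -261.3]), array([46.7, 82. ]), 83.3)
tool (128, array([431.6, 331.4]), array([78.3,  8. ]), 1.2) chuck (0, array([0., 0.]), 0.0) stamp (0, array([0., 0.]), 0.0)
vase (0, array([0., 0.]), 0.0) bowl (0, array([0., 0.]), 0.0)
```

View pics/end.png

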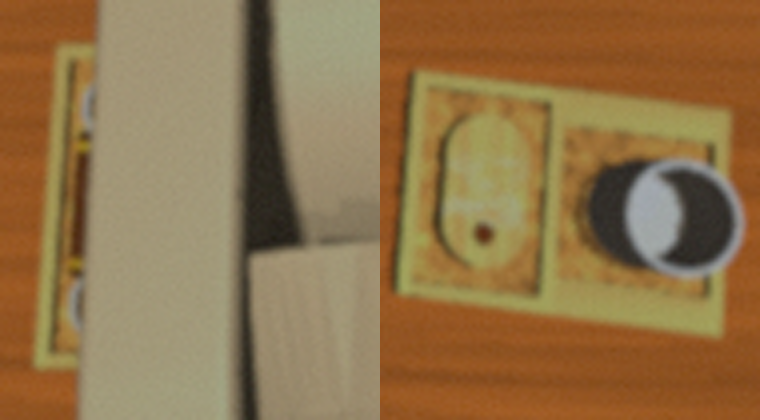

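In the two-well board the rib sits inside its well at (485,190) and the cup inside its own at (665,220), leaning in the picture only by perspective. The arm hides the other board, so I move it away to its start side.

```bash
python3 -m pendant '[[-20,55,0,0,0,0,0.5],[-20,55,0,0,0,0,0.5],[-20,55,0,0,0,0,0.5],[-20,55,0,0,0,0,0.5],[-20,55,0,0,0,0,0.5],[-20,55,0,0,0,0,0.5],[-20,55,0,0,0,0,0.5],[-20,55,0,0,0,0,0.5],[-20,55,0,0,0,0,0.5],[-20,55,0,0,0,0,0.5],[-20,55,0,0,0,0,0.5],[-20,55,0,0,0,0,0.5]]'; python3 - <<'E'
from h import *
from rig import cams
g=cams.grab_frame('top')
print('tool',near(g,.4318,.3265,.09,.022,.04,.028,False),'chuck',near(g,.3965,.25,.05,.049,.065,.056),'stamp',near(g,.4825,.2516,.035,.05,.07,.061))
print('vase',near(g,.641,.0743,.03,.06,.09,.074),'bowl',near(g,.458,-.074,.05,.034,.05,.04))
c=g['pixels'][:,:,::-1];cv2.imwrite('pics/end2.png',cv2.resize(c[140:325,85:305],None,fx=3,fy=3,interpolation=2))
E
```

```text
t: 37.6
tool_pos: [0.2833, -0.5489, 0.2381]
orientation: [-180.0, 0.0, 0.1]
ft_force: [0.7, 0.3, -0.1]
grip_width: 0.0427
gripper_force: 0.0
tool (481, array([433.1, 289.7]), array([109.2,  99.8]), 75.2) chuck (329, array([0.3974, 0.2486]), 0.0673) stamp (121, array([0.4792, 0.25  ]), 0.0275)
vase (110, array([0.6413, 0.0744]), 0.0263) bowl (232, array([ 0.458, -0.074]), 0.0709)
```

View pics/end2.png

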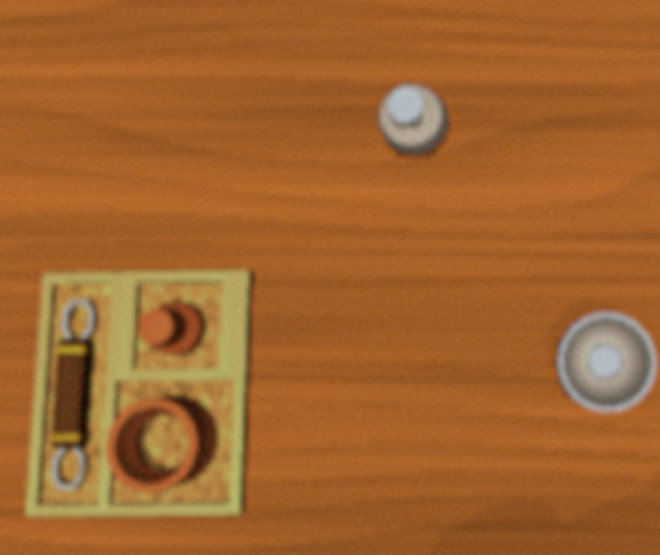

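The tool (72,395), stamp (175,325) and chuck (160,440) each stand or lie inside their own wells. The vase (412,118) and bowl (607,360) measure exactly where they were at the start. I'm handing the job in.

```bash
python3 -c "
from rig import r
print(r.sign_off())"
```

```text
the job is handed in; nothing more can be done
None
```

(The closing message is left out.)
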